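# Set out the bonding kit in the nested tray

## Robot

A 7-joint arm with a two-finger parallel gripper is mounted at the origin on a cart in front of the work surface, level with it; the furniture and walls round the work are solid. World frame = base frame: x ahead of the robot, y to its left, z up, the work surface at z = 0. Lengths are in m, angles in rad, forces in N, time in s.
With the tool pointing down it reaches from about 0.4 to 0.85 m from the base axis. Payload 10.4 kg.
Tool frame: the origin (TCP) lies midway between the tips of the shut fingers; the grasp point (between the pads) lies 19 mm behind it; z points along the fingers, y is the line along which they close (so a half turn about z gives the same grasp; the last joint's range is limited). The gripper opens to 87 mm and grips with 3 to 60 N. Pads are 19 mm wide; open, the fingers measure 117 mm over their backs; the gripper's body (75 mm by 190 mm) begins 51 mm behind the grasp point.
Start: joints at [1.12, 0.332, -0.065, 1.46, 0.022, 1.35, -0.088], TCP at [0.259, -0.569, 0.191] pointing down, gripper open.
Joint ranges: [-2.6, 2.6], [-0.5, 2.12], [-1.47, 1.34], [0.16, 2.42], [-1.27, 4.41], [0.06, 2.06], [-2.6, 2.6]. Speed limits (rad/s): [2.22, 2.22, 2.79, 2.79, 3.14, 3.14, 3.14].

## Interface

Orientations are given as a unit quaternion [x, y, z, w].
In Python, from bench import r gives the robot as it stands.
- The arm moves only by the tool arm_command, never from a script. Its argument "moves" is one flat list of numbers, 4 for each row, row after row: the shift along the tool's x, y, z in cm, then the turn about the tool's z in degrees. A call has 1 to 12 rows; each row shifts and turns the commanded pose from where the row before left it, along the tool's axes as they then stand; what a row does not reach is not made up. A row lasts 1/12 s, in which the tool goes at most 41.7 mm and 7.16 degrees, less where a joint would pass 70% of its speed; a pose out of reach is approached as far as the arm can. A call with a gripper value outside its range is refused whole. "fingers" is the opening in per cent of the stroke, from 0 (shut) to 100 (fully open), set as the call begins (left out, the last holds). The fingers move at their own pace and stop on an object; "squeeze" is the grip in N (left out, the last holds). Time passes only in rows, so rows that do not move let the fingers close. It gives the time, the measured TCP pose, the force, the opening and the grip force at its end, in the units of the state.
- r.read_state(): the state, without advancing time (a new reading comes with each control period).
- r.camera(name): name is "scene" or "side" or "wrist"; returns the picture (480x640x3 uint8, red, green, blue); there is no depth.
- r.camera_info(name): a dict with "fx", "fy", "cx", "cy" (pixels), "origin" and "attitude" of the camera in the world. Camera axes: x right, y up, looking along -z (the intrinsics and any distortion apply to the point x, -y, -z); pixel columns grow to the right and rows downward; lengths in m; the calibration is good to about 2 mm. A picture is of the moment at which its call begins: read the wrist's pose just before it. camera_info takes no time and is no camera call; for the wrist camera it gives the pose at the moment of the call.
- r.close_job(): hands the job in; it is judged then, once.
The state is a dict: "time": time; "joint_positions": joint angles; "joint_vel": joint speeds; "joint_torque": joint torques, N m; "ee_pos": TCP position; "eef_rot": TCP orientation; "ft_force": force on the tool from outside, world axes, zero at the start; "torque": the same for the moment, N m; "width": finger opening in m; "grip_force": force on a finger pad.
Only numpy, scipy, OpenCV 4.12 (cv2) and the standard library are available. Lean on these libraries where they do the work, as an engineer would, in place of code of your own. Each camera call takes 0.05 s, during which the arm holds its last target. There are 200 camera calls.

## Task

Make up the bonding kit: put the slim dosing syringe, the tweezers, the cotton roll and the timer into the blue kit tray, each lying flat on the floor of the foam nest that is cut for it, and let go of them. The thick syringe and the wide tape roll belong to another job and fit no nest; leave them where they are.

Things in the scene. Friction and masses are not known exactly. Their poses are not given: they have to be found in the camera images.
- syringe: slim dosing syringe with a green cap, lying flat; loose, 12 g. 134 mm long along its own y, finger flange 29 mm wide and 22 mm high, at y = -30 mm; the round barrel is 17.6 mm thick, its axis 11 mm above the underside, from y = -30 to +50 mm; the capped tip is at +y, the plunger at -y. Origin: middle of the length, on the underside. Take the barrel across its own x, near the origin
- tweezers: steel tweezers lying flat; loose, 22 g. 124 mm long along their own y, at most 16 mm wide along x, 8 mm high; rigid. Origin: middle of the length, on the underside. Take them across x near the middle, fingertips nearly on the surface
- cotton_roll: white cotton roll standing on its flat end, 63 mm diameter, 35 mm high, small bore; loose. Origin: centre of the underside. Its axis is z. Take it across the diameter, fingertips at least 13 mm above its underside, so that they stay above the foam when it is set down
- timer: dial timer: pale case 48 mm (own x) by 64 mm (own y) and 36 mm high, its sides leaning slightly inward, with a red ribbed dial on top, 50 mm high in all; loose, 110 g. Origin: centre of the underside, z up. Take the case across its 48 mm, fingertips at least 13 mm above its underside, so that they stay above the foam
- syringe_nest: nest for the slim syringe, a fixed foam module 59 mm (own x) by 175 mm (own y) in the tray. Its long pocket, 46 mm wide (x) by 150 mm long (y), is centred on the module; the pocket floor lies 6 mm above the origin and the dark foam stands 10 mm above the floor. A finger trough at floor level, 56 mm long in y, is cut right across the middle. Origin: centre of the module's underside. The syringe lies along y, either way round
- tweezers_nest: nest for the tweezers, a fixed foam module of the same outer size and heights as the syringe nest, with a narrower pocket, 32 mm wide (own x) by 140 mm long (own y), and the same 56 mm finger trough across the middle. Origin: centre of the module's underside. The tweezers lie along y, either way round
- roll_nest: nest for the cotton roll, a fixed square foam module 87 mm by 87 mm in the tray, with a round well of 79 mm diameter at its centre; the floor lies 6 mm above the origin, the foam stands 10 mm above the floor. Origin: centre of the module's underside
- timer_nest: nest for the timer, a fixed square foam module 87 mm by 87 mm in the tray, with a rectangular pocket of 80 mm (own x) by 64 mm (own y) at its centre; the floor lies 6 mm above the origin, the foam stands 10 mm above the floor. Origin: centre of the module's underside. The 64 mm side of the timer (its own y) lies along the nest's x, either way round
- thick_syringe: look-alike, to be left alone: thick syringe with a green cap, 162 mm long along its own y, barrel 25 mm thick, flange 40 mm wide; loose. Origin: near the middle, on the underside
- tape_roll: look-alike, to be left alone: wide white roll of paper tape on a cardboard core, 87 mm diameter, 30 mm high, with a large 52 mm bore; loose. Origin: centre of the underside
Mind the look-alikes: they are no part of the job. What is shaped like the cotton_roll but black is not meant.

How it is judged:
By the outcome, as a careful person would: the job done as asked, in the order asked, and still so for the second after the job is handed in, with the robot touching nothing.
It also fails if it takes over 101 s, if anything falls off the work surface, if the arm or the gripper's body presses on something with over 40 N, if the wrist force passes 120 N, or if a joint passes its speed limit or range.

## Working session

There is one attempt and no reset: what is moved stays moved. The work goes in short steps, Python scripts to look and compute and a tool call to move; the robot and the scene stay as the last step left them, time stands still between calls to the robot, and variables do not carry over. Pictures are saved under pics/ and viewed, at most 14 in all, crops included, and the job is handed in when it is done.

Besides the shell and the picture viewer there is one more tool, called by a JSON object that holds its "name" and its "arguments", one argument or row to a line. arm_command: Moves the arm, as the interface text tells. Its arguments: {"type":"object","properties":{"moves":{"type":"array"},"fingers":{"type":"number"},"squeeze":{"type":"number"}},"required":["moves"]}

```bash
mkdir -p pics; ls
python3 - <<'E'
from bench import r
import cv2,json
s=r.read_state();print(s['time'],s['ee_pos'],s['eef_rot'],s['width'])
for n in("scene","side","wrist"):
    print(n,r.camera_info(n)); cv2.imwrite(f"pics/{n}0.png",r.camera(n)[:,:,::-1])
E
```

```text
pics
0.0 [ 0.25906653 -0.56826924  0.1904114 ] [ 9.77208914e-01  2.12278504e-01 -2.10779309e-04 -7.28329209e-04] 0.08693382174272216
scene {'fx': 564.4370701685709, 'fy': 564.4370701685709, 'cx': 321.8883280635795, 'cy': 236.9204486535876, 'origin': array([-0.15654766,  0.98745568,  0.84730051]), 'attitude': array([-0.13164846,  0.44958901,  0.84161849, -0.26873171])}
side {'fx': 502.85405705035504, 'fy': 502.85405705035504, 'cx': 313.4163648376874, 'cy': 236.48485198161023, 'origin': array([-0.01286536,  0.76987402,  0.51894793]), 'attitude': array([-0.15208976,  0.48692479,  0.82697552, -0.23639893])}
wrist {'fx': 332.385440827669, 'fy': 332.385440827669, 'cx': 322.28374746647876, 'cy': 243.3991229875645, 'origin': array([ 0.33509669, -0.53364049,  0.38457116]), 'attitude': array([-0.12749187,  0.08299324, -0.53483242,  0.83115114])}
```

View pics/scene0.png

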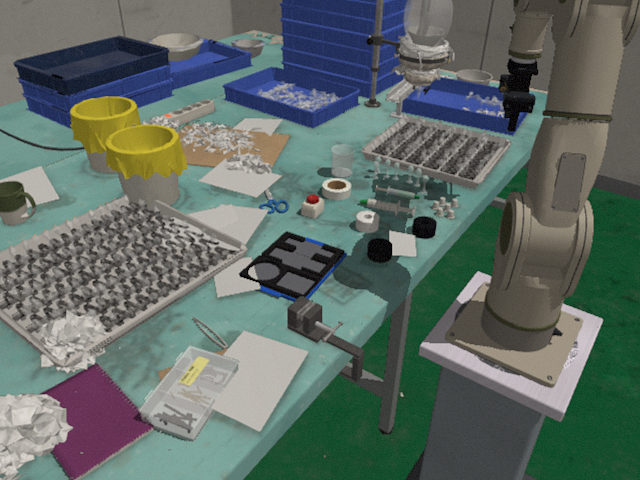

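View pics/side0.png

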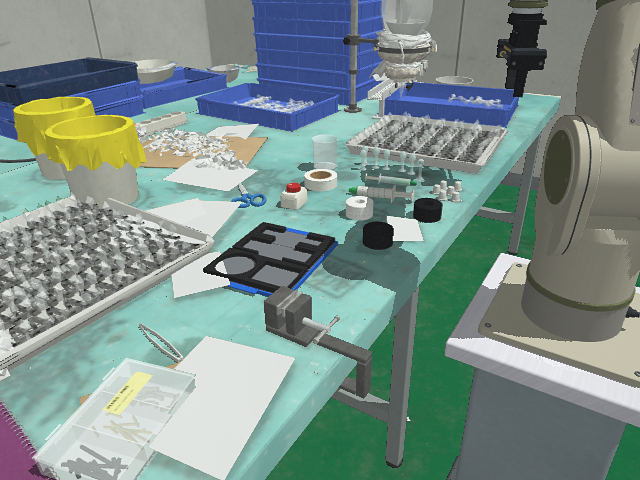

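Both views show the tray around scene (293,265) / side (270,255), with the cotton roll, timer, tape and syringes behind it. I need enlarged crops to find the tweezers.

```bash
cat > h.py <<'E'
from bench import r
import numpy as np,cv2
from scipy.spatial.transform import Rotation as R
def ray(info,u,v):
    d=np.array([(u-info['cx'])/info['fx'],-(v-info['cy'])/info['fy'],-1.])
    return info['origin'],R.from_quat(info['attitude']).apply(d)
def plane(info,u,v,z):
    o,d=ray(info,u,v); return o+d*(z-o[2])/d[2]
def proj(info,p):
    q=R.from_quat(info['attitude']).inv().apply(np.array(p)-info['origin'])
    return info['cx']+info['fx']*q[0]/-q[2], info['cy']-info['fy']*q[1]/-q[2]
E
python3 - <<'E'
from h import *
a=cv2.imread('pics/scene0.png')[150:300,230:470];b=cv2.imread('pics/side0.png')[140:310,195:475]
cv2.imwrite('pics/c_scene.png',cv2.resize(a,(800,500),interpolation=cv2.INTER_CUBIC))
cv2.imwrite('pics/c_side.png',cv2.resize(b,(800,486),interpolation=cv2.INTER_CUBIC))
i=r.camera_info('side')
for n,u,v in [('roll',359,214),('timer',293,200),('tape',320,185),('syr',378,192),('tray c',270,257),('L',204,269),('T',252,224),('Rt',336,238),('B',268,293),('blk',378,240),('post',285,310)]:
    print(n,plane(i,u,v,0.01).round(3))
E
```

```text
roll [ 0.466 -0.152  0.01 ]
timer [ 0.641 -0.14   0.01 ]
tape [ 0.634 -0.252  0.01 ]
syr [ 0.484 -0.286  0.01 ]
tray c [0.527 0.106 0.01 ]
L [0.609 0.206 0.01 ]
T [0.648 0.012 0.01 ]
Rt [ 0.454 -0.027  0.01 ]
B [0.456 0.206 0.01 ]
blk [ 0.375 -0.064  0.01 ]
post [0.401 0.231 0.01 ]
```

View pics/c_side.png

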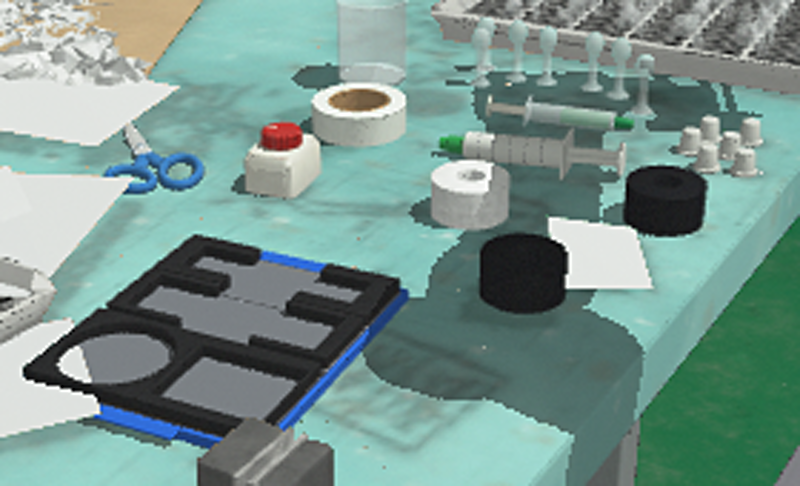

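View pics/c_scene.png

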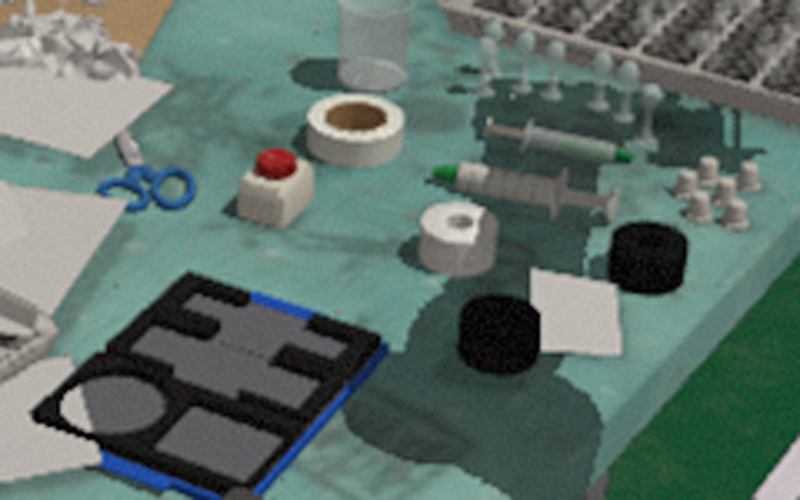

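View pics/wrist0.png

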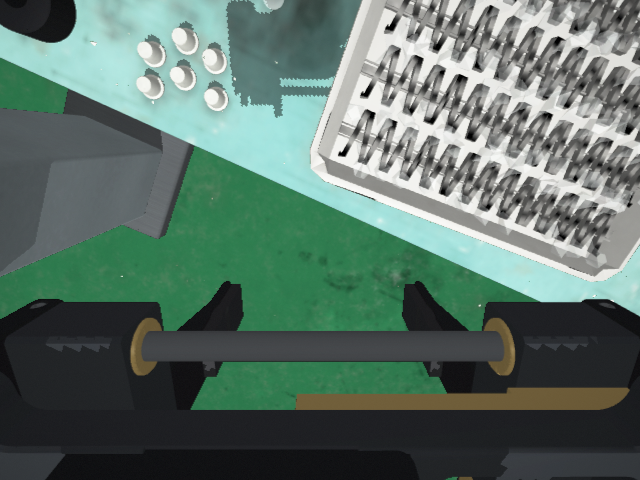

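The crops show the tray with two long nests on the far side (in -y) and round and rectangular nests on the near side. The slim syringe is at side-crop (560,115) and the thick one is in front of it. The cotton roll is at (470,195), the timer at (283,160) and the tape at (360,115). The tweezers aren't visible. I'll go above the work and look with the wrist camera.

{"name": "arm_command", "arguments": {
  "moves": [2.9,-2.7,-1,0,2.9,-2.7,-1,0,2.9,-2.7,-1,0,2.9,-2.7,-1,0,2.9,-2.7,-1,0,2.9,-2.7,-1,0,2.9,-2.7,-1,0,2.9,-2.7,-1,0,2.9,-2.7,-1,0,2.9,-2.7,-1,0,2.9,-2.7,-1,0,0,0,0,0]
}}

```text
time: 1.15
ee_pos: [0.4297, -0.1583, 0.3035]
eef_rot: [0.976, 0.217, 0.002, 0.0]
ft_force: [0.2, 0.9, 0.2]
width: 0.0868
grip_force: 0.0
```

Run:
```python
from h import *
s=r.read_state();print(s['time'],s['ee_pos'],R.from_quat(s['eef_rot']).as_matrix().round(3).tolist())
i=r.camera_info('wrist');np.save('w1.npy',i,allow_pickle=True);print(i, plane(i,320,240,0))
cv2.imwrite("pics/wrist1.png",r.camera('wrist')[:,:,::-1])
```

```text
1.15 [ 0.42967207 -0.15833674  0.30348233] [[0.905, 0.424, 0.004], [0.424, -0.905, 0.0], [0.004, 0.001, -1.0]]
{'fx': 332.385440827669, 'fy': 332.385440827669, 'cx': 322.28374746647876, 'cy': 243.3991229875645, 'origin': array([ 0.50440883, -0.12267604,  0.49782475]), 'attitude': array([-0.127155  ,  0.08021988, -0.53076457,  0.83407754])} [ 0.3677892  -0.18327785  0.        ]
```

View pics/wrist1.png

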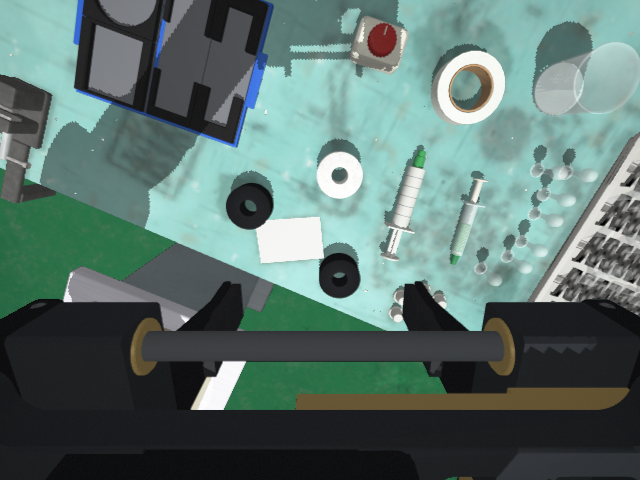

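The wrist view shows the slim syringe at (468,220), cap down. The thick one is at (405,205), the cotton roll at (340,175), the timer at (380,45) and the tape at (468,87). The loop at side (160,342) is probably the tweezers. I'll measure all of these.

Run:
```python
from h import *
i=np.load('w1.npy',allow_pickle=True).item()
for n,u,v,z in [('syr plunger end',481,177,.011),('syr cap end',454,262,.011),('flange',473,206,.011),('roll top c',340,175,.035),('roll L',317,175,.035),('roll R',363,175,.035),('timer dial',383,40,.05),('tape',468,87,.03),('thick cap',420,151,.012),('thick end',392,258,.012),('thick flange',393,233,.012),('sw1',481,268,0),('sw2',508,255,0),('sw3',521,240,0),('sw4',534,213,0),('cups',398,300,0.02),('cup2',405,290,.02),
 ('tray NE',273,5,.015),('tray SE',236,146,.015),('tray SW',76,92,.015),('wood/clamp',10,110,.06)]:
    print(n,plane(i,u,v,z).round(3))
j=r.camera_info('side');k=r.camera_info('scene')
print('tw side',plane(j,140,326,0.004).round(3),plane(j,182,359,.004).round(3))
print('tw scene',plane(k,194,320,0.004).round(3),plane(k,228,347,.004).round(3))
b=cv2.imread('pics/side0.png')[300:460,30:330]; a=cv2.imread('pics/scene0.png')[290:440,130:370]
cv2.imwrite('pics/c2.png',np.vstack([cv2.resize(b,(560,299),interpolation=cv2.INTER_CUBIC),cv2.resize(a,(560,300),interpolation=cv2.INTER_CUBIC)]))
```

```text
syr plunger end [ 0.555 -0.353  0.011]
syr cap end [ 0.427 -0.387  0.011]
flange [ 0.515 -0.365  0.011]
roll top c [ 0.473 -0.165  0.035]
roll L [ 0.46  -0.136  0.035]
roll R [ 0.487 -0.193  0.035]
timer dial [ 0.638 -0.14   0.05 ]
tape [ 0.643 -0.265  0.03 ]
thick cap [ 0.549 -0.254  0.012]
thick end [ 0.392 -0.295  0.012]
thick flange [ 0.428 -0.277  0.012]
sw1 [ 0.435 -0.437  0.   ]
sw2 [ 0.472 -0.464  0.   ]
sw3 [ 0.501 -0.468  0.   ]
sw4 [ 0.545 -0.461  0.   ]
cups [ 0.335 -0.335  0.02 ]
cup2 [ 0.355 -0.337  0.02 ]
tray NE [0.624 0.    0.015]
tray SE [ 0.446 -0.018  0.015]
tray SW [0.421 0.2   0.015]
wood/clamp [0.374 0.238 0.06 ]
tw side [0.584 0.382 0.004] [0.468 0.402 0.004]
tw scene [0.58  0.386 0.004] [0.465 0.403 0.004]
```

View pics/c2.png

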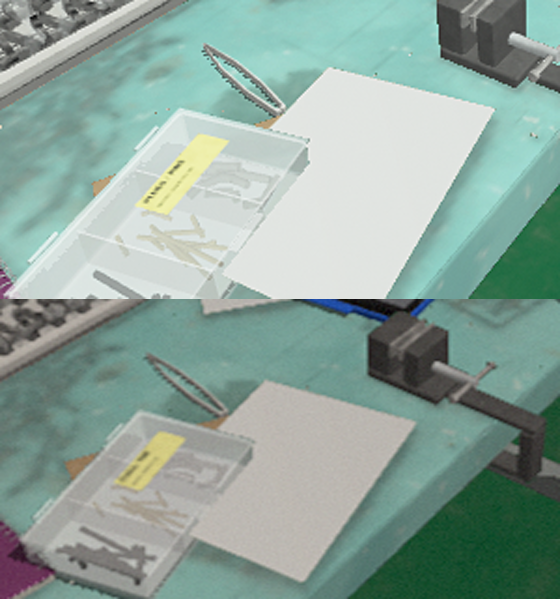

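The crop confirms the tweezers. Their ends are at about (0.582,0.384) and (0.466,0.403), 118 mm apart, which fits. The syringe comes first: its centre is at (0.491,-0.370) and its axis is 15° off x.

{"name": "arm_command", "arguments": {
  "moves": [0,0,0,5,0,0,0,5,0.06,2.75,2.4,0,0.06,2.75,2.4,0,0.06,2.75,2.4,0,0.06,2.75,2.4,0,0.06,2.75,2.4,0,0.06,2.75,2.4,0,0.06,2.75,2.4,0,0.06,2.75,2.4,0,0,0,0,0,0,0,0,0],
  "fingers": 45,
  "squeeze": 8
}}

```text
time: 2.2
ee_pos: [0.4837, -0.3794, 0.1062]
eef_rot: [0.992, 0.125, -0.002, -0.002]
ft_force: [0.1, 0.2, -0.2]
width: 0.0392
grip_force: 0.0
```

```bash
cat >> h.py <<'E'
def look(name):
    s=r.read_state();i=r.camera_info('wrist');im=r.camera('wrist')[:,:,::-1].copy()
    cv2.imwrite(f'pics/{name}.png',im);return s,i,im
def delta(p,yaw=None,s=None):
    """tool-frame shift cm (in the yaw after turning) and turn deg to TCP p, tool-x heading yaw deg"""
    s=s or r.read_state();M=R.from_quat(s['eef_rot']).as_matrix();y0=np.degrees(np.arctan2(M[1,0],M[0,0]))
    yaw=y0 if yaw is None else yaw
    c,q=np.cos(np.radians(yaw)),np.sin(np.radians(yaw));d=np.array(p)-s['ee_pos']
    t=(y0-yaw+180)%360-180
    print('t=%.2f pos'%s['time'],s['ee_pos'].round(4),'yaw %.1f'%y0,'| turn %.1f then shift cm'%t,(100*np.array([c*d[0]+q*d[1],q*d[0]-c*d[1],-d[2]])).round(2))
def pts(i,mask,z):
    v,u=np.nonzero(mask);o,d=ray(i,0,0)
    D=np.c_[(u-i['cx'])/i['fx'],-(v-i['cy'])/i['fy'],-np.ones(len(u))];D=R.from_quat(i['attitude']).apply(D)
    return (i['origin']+D*((z-i['origin'][2])/D[:,2])[:,None])
E
python3 - <<'E'
from h import *
s,i,im=look('w2')
delta((0.491,-.37,.012),15)
h=cv2.cvtColor(im,cv2.COLOR_BGR2HSV)
m=cv2.inRange(h,(50,150,40),(75,255,220));m[290:]=0
n,l,st,c=cv2.connectedComponentsWithStats(m)
for k in range(1,n):
    if st[k,4]>40: print(st[k],c[k].round(1),plane(i,*c[k],.011).round(4))
E
```

```text
t=2.25 pos [ 0.485  -0.3784  0.1081] yaw 14.4 | turn -0.6 then shift cm [ 0.8  -0.66  9.61]
```

View pics/w2.png

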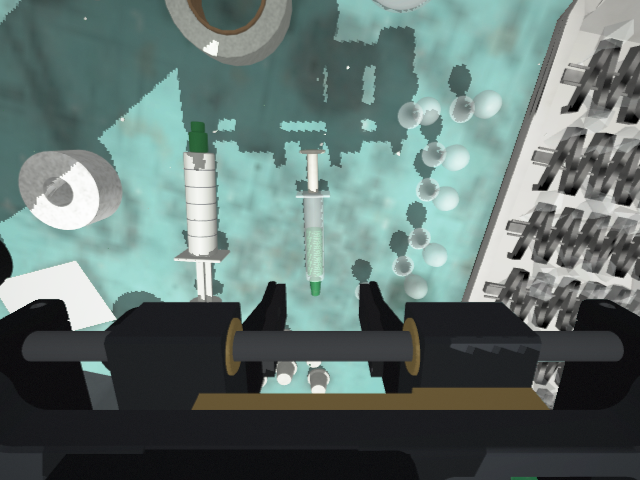

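The syringe is well centred between the fingers. Its plunger end is at (312,151), the flange at (313,195) and the cap end at (316,296), and the neighbours stay clear of the fingers.

Run:
```python
from h import *
i=r.camera_info('wrist')
a=plane(i,312,151,.011);b=plane(i,316,296,.011);f=plane(i,313,195,.011)
u=(b-a)/np.linalg.norm(b-a);print(a,b,np.linalg.norm(b-a),np.linalg.norm(f-a),f+.03*u)
c=(a+b)/2;yaw=np.degrees(np.arctan2(-u[1],-u[0]));print(c,yaw)
delta((c[0],c[1],.006),yaw)
```

```text
[ 0.55373977 -0.35110192  0.011     ] [ 0.42343188 -0.38720524  0.011     ] 0.1352168511526478 0.0372532143801017 [ 0.48887848 -0.36887771  0.011     ]
[ 0.48858582 -0.36915358  0.011     ] 15.486013709840336
t=2.25 pos [ 0.485  -0.3784  0.1081] yaw 14.4 | turn -1.1 then shift cm [ 0.59 -0.8  10.21]
```

{"name": "arm_command", "arguments": {
  "moves": [0.59,-0.8,1,-1.1,0,0,2.5,0,0,0,2.5,0,0,0,2,0,0,0,1.5,0,0,0,0.7,0,0,0,0,0,0,0,0,0]
}}

```text
time: 2.92
ee_pos: [0.4905, -0.3682, 0.0083]
eef_rot: [0.991, 0.136, 0.0, 0.0]
ft_force: [-0.3, 0.4, 1.3]
width: 0.0392
grip_force: 0.0
```

Run:
```python
from h import *
delta((.4887,-.3691,.006),15.5)
```

```text
t=2.92 pos [ 0.4905 -0.3682  0.0083] yaw 15.7 | turn 0.2 then shift cm [-0.2   0.04  0.23]
```

{"name": "arm_command", "arguments": {
  "moves": [0,0,0.2,0,0,0,0,0,0,0,0,0,0,0,0,0,0,0,0,0,0,0,0,0,0,0,0,0,0,0,0,0],
  "fingers": 0,
  "squeeze": 8
}}

```text
time: 3.58
ee_pos: [0.4898, -0.3687, 0.0053]
eef_rot: [0.991, 0.136, 0.0, 0.0]
ft_force: [-0.0, 0.0, 0.3]
width: 0.0015
grip_force: 0.0
```

The fingers closed on nothing, so I'll take a look.

Run:
```python
from h import *
s,i,im=look('w3');print(s['width'],s['grip_force'],s['ee_pos'])
for p in [(s['ee_pos']),(s['ee_pos']+[0,0,.019])]: print(proj(i,p))
```

```text
0.0015488647386716233 0.0 [ 0.48984401 -0.36870424  0.00527779]
(np.float64(323.0623455600461), np.float64(276.99759727057847))
(np.float64(323.12658325612546), np.float64(290.0557280586394))
```

View pics/w3.png

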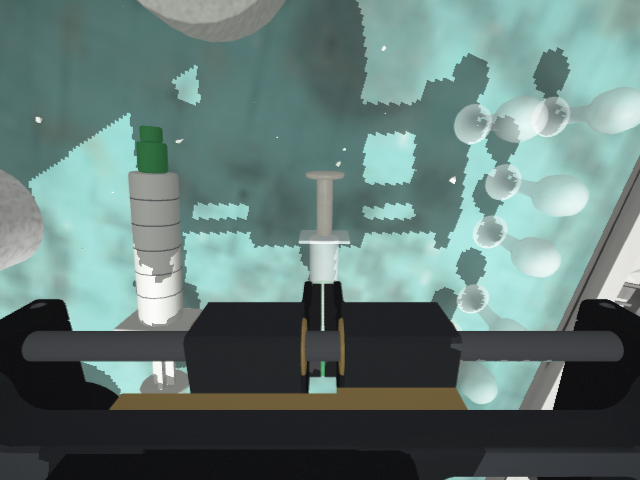

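Run:
```python
from h import *
i=r.camera_info('wrist')
for n,u,v,z in [('plunger',325,175,.011),('flange top',325,235,.02),('flange',325,240,.011),('barrel end?',323,380,.011)]:
    p=plane(i,u,v,z);print(n,p.round(4),np.linalg.norm(p[:2]-[.4898,-.3687]).round(4))
im=cv2.imread('pics/w3.png');s,i,side=0,0,r.camera('side')[:,:,::-1]
a=cv2.resize(im[215:400,260:390],(520,740)[:2],interpolation=cv2.INTER_CUBIC)[:600]
b=cv2.resize(side[150:260,340:470],(520,440),interpolation=cv2.INTER_CUBIC)
cv2.imwrite('pics/c4.png',np.hstack([cv2.resize(a,(390,555)),cv2.resize(np.vstack([b,np.zeros((115,520,3),np.uint8)]),(405,555))])[:, :795])
```

```text
plunger [ 0.5519 -0.3525  0.011 ] 0.0641
flange top [ 0.5208 -0.3611  0.02  ] 0.0319
flange [ 0.5154 -0.3627  0.011 ] 0.0263
barrel end? [ 0.4189 -0.3885  0.011 ] 0.0736
```

View pics/c4.png

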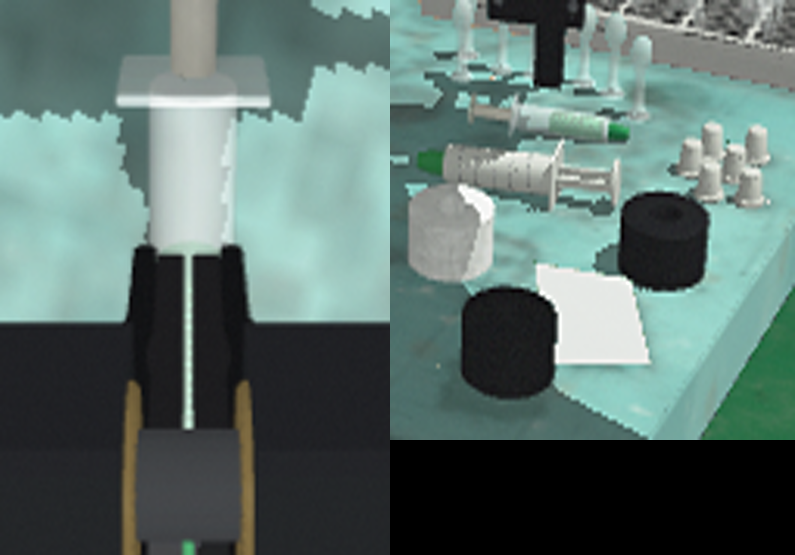

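The side crop shows the fingers ending above or behind the syringe instead of straddling it. I'll check the true tip height by projection.

Run:
```python
from h import *
s=r.read_state();M=R.from_quat(s['eef_rot']).as_matrix();j=r.camera_info('side');i=r.camera_info('wrist')
print(s['ee_pos'],s['time'])
for z in (0,.02,.03,.04,.05,.06,.08):
    p=s['ee_pos']-M[:,2]*z
    print(z,'side',np.round(proj(j,p)),'wrist front edge',np.round(proj(i,p+M[:,0]*.0095)), 'sc',np.round(proj(r.camera_info('scene'),p)))
im=r.camera('side');g=im.max(2)
for rr in range(150,185,2): print(rr,np.nonzero(g[rr,360:430]<40)[0][[0,-1]]+360 if (g[rr,360:430]<40).any() else None)
```

```text
[ 0.48981441 -0.36870364  0.00526972] 3.6833
0 side [390. 182.] wrist front edge [323. 263.] sc [397. 193.]
0.02 side [390. 175.] wrist front edge [323. 276.] sc [398. 188.]
0.03 side [391. 171.] wrist front edge [323. 283.] sc [398. 185.]
0.04 side [391. 168.] wrist front edge [323. 291.] sc [398. 182.]
0.05 side [391. 164.] wrist front edge [323. 300.] sc [399. 179.]
0.06 side [391. 161.] wrist front edge [323. 310.] sc [399. 176.]
0.08 side [392. 153.] wrist front edge [323. 335.] sc [400. 170.]
150 [372 402]
152 [372 401]
154 [372 401]
156 [387 400]
158 [387 394]
160 [387 394]
162 [387 394]
164 [387 394]
166 [387 394]
168 [387 394]
170 [387 394]
172 None
174 None
176 None
178 None
180 None
182 None
184 None
```

Both cameras agree that the real fingertips sit about 28–30 mm above the reported TCP. The reported pose must be offset along the tool axis. I'll open, lower in steps, and check the tips again.

{"name": "arm_command", "arguments": {
  "moves": [0,0,0,0,0,0,0,0,0,0,0,0,0,0,0,0,0,0,0.5,0,0,0,0.5,0,0,0,0.5,0,0,0,0.4,0,0,0,0,0],
  "fingers": 45
}}

```text
time: 4.48
ee_pos: [0.4891, -0.3681, -0.0151]
eef_rot: [0.991, 0.136, -0.001, -0.001]
ft_force: [-0.2, -0.0, 0.4]
width: 0.0385
grip_force: 0.0
```

Run:
```python
from h import *
s=r.read_state();M=R.from_quat(s['eef_rot']).as_matrix();j=r.camera_info('side')
print(s['ee_pos'],s['time'],s['ft_force'],s['width'])
g=r.camera('side').max(2)
for sg in(-1,1):
  for z in (0,.01,.02,.03,.04):
    p=s['ee_pos']-M[:,2]*z+sg*M[:,1]*(s['width']/2+.007); print(sg,z,np.round(proj(j,p)))
for rr in range(150,200,3): print(rr,(np.nonzero(g[rr,360:430]<45)[0]+360).tolist()[::3])
```

```text
[ 0.48910258 -0.36814502 -0.01514684] 4.4833 [-0.24631801 -0.02075297  0.42526074] 0.038514915054736296
-1 0 [388. 193.]
-1 0.01 [388. 190.]
-1 0.02 [388. 186.]
-1 0.03 [389. 183.]
-1 0.04 [389. 179.]
1 0 [391. 186.]
1 0.01 [392. 182.]
1 0.02 [392. 179.]
1 0.03 [392. 175.]
1 0.04 [392. 172.]
150 [372, 385, 391, 397]
153 [371, 374, 377, 380, 383, 386, 389, 392, 395, 398, 401]
156 [372, 376, 379, 382, 385, 388, 391, 394, 397, 400]
159 [372, 377, 380, 383, 386, 389, 392, 395, 401]
162 [372, 375, 378, 381, 384, 387, 390, 393, 396, 399]
165 [385, 388, 391, 394]
168 [385, 388, 391, 394]
171 [385, 388, 391, 394]
174 [385, 388, 391, 394]
177 [385, 388, 391]
180 [385, 388, 391]
183 []
186 []
189 []
192 []
195 []
198 [422, 425, 428]
```

The reported z is now -0.015 with no contact, and the side view again gives an offset of about 30 mm (true tip = reported z + 0.03). Down another 8 mm, then close.

{"name": "arm_command", "arguments": {
  "moves": [0,0,0.4,0,0,0,0.4,0,0,0,0,0]
}}

```text
time: 4.78
ee_pos: [0.4894, -0.3684, -0.0226]
eef_rot: [0.991, 0.136, -0.0, -0.0]
ft_force: [-0.5, -0.0, -0.2]
width: 0.0391
grip_force: 0.0
```

{"name": "arm_command", "arguments": {
  "moves": [0,0,0,0,0,0,0,0,0,0,0,0,0,0,0,0,0,0,0,0,0,0,0,0],
  "fingers": 0
}}

```text
time: 5.28
ee_pos: [0.4899, -0.3688, -0.0216]
eef_rot: [0.991, 0.136, 0.0, 0.0]
ft_force: [-0.1, 0.3, 1.0]
width: 0.0173
grip_force: 8.0
```

It's gripped at 17.3 mm, matching the barrel. Lifting and going above the tray.

{"name": "arm_command", "arguments": {
  "moves": [0,0,-2,0,0,0,-4,0,0,0,-4,0,0.8,-2,-2,0,1.5,-3.7,-1,0,1.5,-3.7,0,0,1.5,-3.7,0,0,1.5,-3.7,0,0,1.5,-3.7,0,0,1.5,-3.7,0,0,1.5,-3.7,0,0,1.5,-3.7,0,0]
}}

```text
time: 6.28
ee_pos: [0.528, -0.0281, 0.1086]
eef_rot: [0.991, 0.136, 0.0, 0.0]
ft_force: [0.5, -0.1, 0.3]
width: 0.0173
grip_force: 8.0
```

{"name": "arm_command", "arguments": {
  "moves": [1.5,-3.7,0,0,1,-2.5,0,0,0,0,0,5,0,0,0,5,0,0,0,0,0,0,0,0]
}}

```text
time: 6.78
ee_pos: [0.5355, 0.0364, 0.1083]
eef_rot: [0.999, 0.05, 0.0, 0.0]
ft_force: [0.2, -0.3, 1.0]
width: 0.017
grip_force: 8.0
```

Run:
```python
from h import *
s,i,im=look('w5');np.save('w5.npy',i,allow_pickle=True);delta((.53,.05,.1),5.8,s);print(s['width'],s['grip_force'])
```

```text
t=6.78 pos [0.5355 0.0364 0.1083] yaw 5.8 | turn -0.0 then shift cm [-0.41 -1.41  0.83]
0.01699261380788276 8.00041750073433
```

View pics/w5.png

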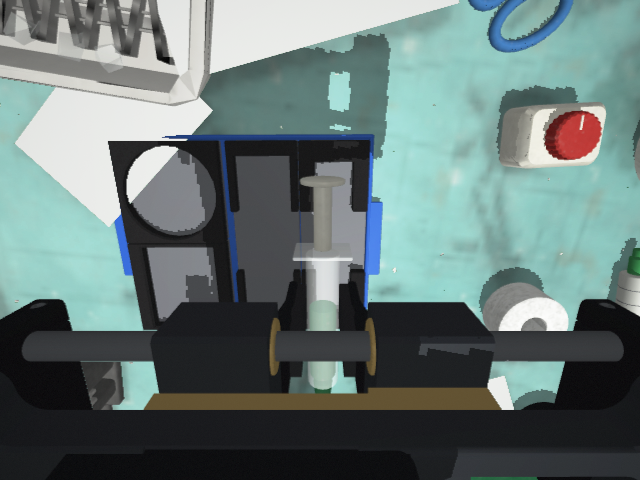

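The left long pocket (cols 237–290, 53 px) is wider than the right one (38 px), so left is the syringe nest and right the tweezers nest. The roll well is at (171,190) and the timer pocket around (182,285). I'll work out the poses.

Run:
```python
from h import *
i=np.load('w5.npy',allow_pickle=True).item()
zt,zf=.019,.009
P=lambda u,v,z:plane(i,u,v,z)[:2]
for n,u,v,z in [('syr mod TL',227,141,zt),('syr mod TR',299,141,zt),('tw mod TR',370,139,zt),('roll mod TL',109,142,zt),('roll mod TR',220,141,zt),('pocket TL',237,156,zt),('pocket TR',290,156,zt),('tw pocket TL',315,160,zt),('tw pocket TR',353,160,zt),('trough top R',293,211,zt),('trough top L',237,211,zt),('trough bot L',240,270,zt),('trough bot R',290,270,zt),('well L',126,190,zt),('well R',216,190,zt),('well T',170,146,zt),('well B',172,236,zt),('timer pk TL',144,247,zt),('timer pk TR',211,246,zt),('tim mod TL',131,243,zt),('tim mod BL',146,329,zt)]:
    print(n,P(u,v,z).round(4))
im=cv2.imread('pics/w5.png')
print(im[180,215:380].max(1).tolist());print(im[225,215:300].max(1).tolist());print(im[135:305,238].max(1).tolist())
cv2.imwrite('pics/c6.png',cv2.resize(im[130:335,100:300],(780,800)[:2])[:600] if 0 else cv2.resize(im[130:310,100:385],(800,505),interpolation=cv2.INTER_NEAREST))
```

```text
syr mod TL [0.6088 0.1223]
syr mod TR [0.6146 0.0639]
tw mod TR [0.6219 0.0066]
roll mod TL [0.5984 0.218 ]
roll mod TR [0.6082 0.128 ]
pocket TL [0.5977 0.1139]
pocket TR [0.6021 0.0704]
tw pocket TL [0.6009 0.0496]
tw pocket TR [0.6041 0.0183]
trough top R [0.5562 0.0646]
trough top L [0.5514 0.1129]
trough bot L [0.4965 0.1089]
trough bot R [0.5011 0.0633]
well L [0.5603 0.2072]
well R [0.5679 0.1311]
well T [0.6002 0.1686]
well B [0.5231 0.1698]
timer pk TL [0.5102 0.1951]
timer pk TR [0.5171 0.1353]
tim mod TL [0.5128 0.2064]
tim mod BL [0.4255 0.1983]
[24, 24, 25, 24, 22, 21, 28, 48, 74, 112, 126, 126, 113, 23, 24, 25, 26, 25, 25, 24, 21, 30, 56, 79, 80, 78, 79, 80, 79, 80, 80, 80, 79, 80, 80, 79, 79, 78, 80, 80, 80, 79, 79, 80, 80, 80, 80, 80, 79, 80, 81, 80, 79, 80, 80, 79, 79, 80, 80, 79, 81, 81, 82, 82, 81, 80, 80, 81, 81, 81, 81, 80, 81, 81, 75, 35, 25, 24, 24, 25, 26, 24, 27, 38, 50, 102, 127, 128, 129, 129, 130, 130, 130, 129, 130, 130, 130, 130, 130, 130, 130, 130, 130, 130, 130, 130, 130, 130, 130, 130, 130, 130, 128, 128, 128, 128, 129, 129, 128, 129, 129, 129, 129, 1
[... 524 characters left out ...]
0, 80, 78, 84]
[123, 128, 122, 115, 106, 60, 24, 23, 23, 26, 24, 24, 23, 25, 25, 24, 26, 23, 25, 25, 28, 67, 79, 79, 78, 80, 79, 79, 79, 79, 79, 80, 79, 80, 79, 79, 80, 79, 79, 80, 80, 79, 79, 79, 81, 79, 79, 80, 79, 80, 79, 78, 68, 68, 67, 57, 57, 56, 56, 48, 48, 42, 41, 41, 42, 35, 36, 30, 29, 30, 29, 25, 24, 25, 25, 39, 69, 79, 78, 78, 79, 78, 79, 79, 77, 78, 78, 78, 78, 77, 77, 78, 77, 79, 78, 78, 79, 79, 77, 77, 78, 80, 78, 79, 78, 78, 78, 77, 77, 77, 79, 78, 78, 78, 78, 78, 77, 78, 78, 78, 78, 78, 78, 78, 78, 79, 77, 78, 82, 80, 85, 86, 94, 90, 53, 23, 23, 23, 25, 24, 24, 25, 23, 24, 25, 23, 24, 25, 23, 24, 26, 25, 25, 25, 25, 24, 23, 23, 22, 24, 28, 43, 44, 47, 66, 66, 65, 48, 32, 31]
```

View pics/c6.png

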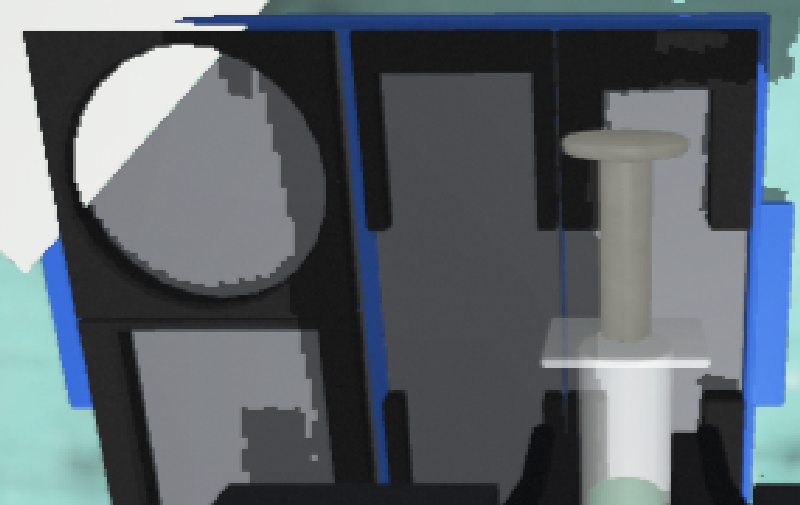

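The module widths and well diameter measure as specified. The nest axis is at 6°, with centres at syringe (.5255,.0845), tweezers (.532,.026), roll (.563,.169) and timer (.476,.160). I'll lower the syringe, watching the force.

{"name": "arm_command", "arguments": {
  "moves": [-0.2,-2.4,0,0,-0.2,-2.4,0,0,0,0,2.5,0,0,0,3,0,0,0,2.5,0,0,0,1.5,0,0,0,1,0,0,0,0.5,0,0,0,0,0,0,0,0,0]
}}

```text
time: 7.67
ee_pos: [0.5274, 0.0839, -0.001]
eef_rot: [0.999, 0.049, 0.001, -0.0]
ft_force: [0.3, -0.6, 0.7]
width: 0.0167
grip_force: 8.0
```

Run:
```python
from h import *
s,i,im=look('w6');delta((.5265,.0845,-.011),6,s);print(s['width'],s['ft_force'])
cv2.imwrite('pics/w6c.png',im[100:420,60:440])
```

```text
t=7.67 pos [ 0.5274  0.0839 -0.001 ] yaw 5.6 | turn -0.4 then shift cm [-0.08 -0.07  1.  ]
0.016706871022072592 [ 0.33096909 -0.56311492  0.74082639]
```

View pics/w6c.png

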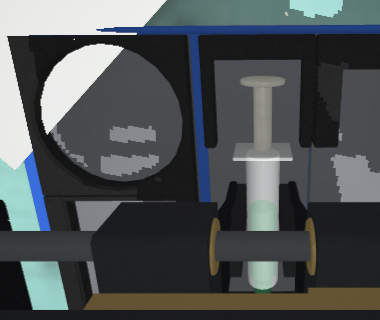

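The syringe is centred in its pocket. I've now viewed 13 pictures, so from here I work by numbers. Lowering to contact.

{"name": "arm_command", "arguments": {
  "moves": [0,0,0.4,0,0,0,0.4,0,0,0,0.2,0,0,0,0,0]
}}

```text
time: 8.05
ee_pos: [0.5269, 0.0839, -0.0118]
eef_rot: [0.999, 0.049, 0.0, 0.0]
ft_force: [-0.0, -0.2, 0.1]
width: 0.017
grip_force: 8.0
```

{"name": "arm_command", "arguments": {
  "moves": [0,0,0.2,0,0,0,0.1,0,0,0,0,0]
}}

```text
time: 8.3
ee_pos: [0.5273, 0.0839, -0.0141]
eef_rot: [0.999, 0.049, 0.0, 0.0]
ft_force: [-1.8, -0.4, 6.7]
width: 0.0172
grip_force: 8.0
```

It touched the floor at 6.7 N. Releasing, then moving towards the tweezers.

{"name": "arm_command", "arguments": {
  "moves": [0,0,0,0,0,0,0,0,0,0,0,0,0,0,0,0],
  "fingers": 29
}}

```text
time: 8.63
ee_pos: [0.5266, 0.0839, -0.0149]
eef_rot: [0.999, 0.049, -0.0, 0.0]
ft_force: [0.1, 1.0, -0.3]
width: 0.0248
grip_force: 0.0
```

{"name": "arm_command", "arguments": {
  "moves": [0,0,-2,0,0,0,-4,0,0,0,-4,0,0,0,-3,0,0.34,-3.85,0,0,0.34,-3.85,0,0,0.34,-3.85,0,0,0.34,-3.85,0,0,0.34,-3.85,0,0,0.34,-3.85,0,0,0.34,-3.85,0,0,0.34,-3.85,0,0]
}}

```text
time: 9.63
ee_pos: [0.5235, 0.3947, 0.1149]
eef_rot: [0.999, 0.049, -0.0, 0.0]
ft_force: [0.7, -0.6, 0.3]
width: 0.0253
grip_force: 0.0
```

{"name": "arm_command", "arguments": {
  "moves": [0,0,0,7,0,0,0,7,0,0,0,0,0,0,0,0],
  "fingers": 40
}}

```text
time: 9.97
ee_pos: [0.5238, 0.3929, 0.1151]
eef_rot: [0.997, -0.073, 0.0, 0.001]
ft_force: [-0.0, 0.3, 0.4]
width: 0.0342
grip_force: 0.0
```

Run:
```python
from h import *
s,i,im=look('w7');np.save('w7.npy',i,allow_pickle=True);delta((.524,.394,.1),-8.7,s);print(s['width'])
e=[proj(i,(.582,.384,.004)),proj(i,(.466,.403,.004))];print(np.round(e))
h=cv2.cvtColor(im,cv2.COLOR_BGR2HSV)
for v in range(140,300,8):
    row=h[v,230:400]; m=((row[:,1]<60)&(row[:,2]>0))
    print(v,(np.nonzero(m)[0]+230).tolist()[:40])
```

```text
t=9.97 pos [0.5238 0.3929 0.1151] yaw -8.4 | turn 0.3 then shift cm [ 0.   -0.11  1.51]
0.03418602652668874
[[323. 167.]
 [321. 287.]]
140 [230, 231, 232, 233, 234, 235, 236, 237, 238, 239, 240, 241, 242, 243, 244, 245, 246, 247, 248, 249, 250, 251, 252, 253, 254, 255, 256, 257, 258, 259, 260, 276, 278, 279, 280, 281, 283, 284, 285, 286]
148 [230, 231, 232, 233, 234, 235, 236, 237, 238, 239, 240, 242, 243, 244, 245, 246, 247, 248, 249, 250, 251, 254, 256, 266, 267, 268, 269, 270, 271, 272, 273, 274, 275, 276, 277, 278, 279, 280, 281, 282]
156 [230, 231, 234, 262, 263, 264, 265, 266, 267, 268, 269, 270, 271, 272, 273, 274, 275, 276, 277, 278, 279, 280, 281, 282, 283, 284, 285, 286, 287, 288, 289, 290, 291, 292, 293, 294, 295, 296, 297, 298]
164 [258, 259, 260, 261, 262, 263, 264, 265, 266, 267, 268, 269, 270, 271, 272, 273, 274, 275, 276, 277, 278, 279, 280, 281, 282, 283, 284, 285, 286, 287, 288, 289, 290, 291, 292, 293, 294, 295, 296, 297]
172 [258, 259, 260, 261, 262, 263, 264, 265, 266, 267, 268, 269, 270, 271, 272, 273, 274, 275, 276, 277, 321, 322, 325, 326, 327, 364, 365]
180 [
[... 2089 characters left out ...]
 255, 256, 257, 258, 259, 260, 261, 262, 263, 264, 265, 266, 267, 268, 269, 270, 271]
276 [230, 231, 232, 233, 234, 235, 236, 237, 238, 239, 240, 241, 242, 243, 244, 245, 246, 247, 248, 249, 250, 251, 252, 253, 254, 255, 256, 257, 272, 273, 274, 275, 276, 277, 278, 279, 280, 281, 282, 283]
284 [230, 231, 232, 233, 234, 235, 236, 237, 238, 239, 240, 241, 242, 243, 244, 245, 246, 247, 248, 249, 250, 251, 252, 253, 254, 255, 256, 257, 258, 259, 260, 261, 273, 274, 275, 276, 277, 278, 279, 280]
292 [230, 231, 232, 233, 234, 235, 236, 237, 238, 239, 240, 241, 242, 243, 244, 245, 246, 247, 248, 249, 250, 251, 252, 253, 254, 255, 256, 257, 258, 259, 260, 261, 262, 263, 264, 265, 270, 272, 273, 274]
```

Run:
```python
from h import *
im=cv2.imread('pics/w7.png').astype(int)
d=im[:,:,1]-im[:,:,2]   # table: green>>red ; steel: ~0
for v in range(160,302,6): print(v,' '.join('%3d'%x for x in d[v,304:346]))
```

```text
160  29  29  30  31  39  57  57  58  57  58  58  58  58  57  56  57  53  30  38  55  56  56  55  57  57  57  57  57  57  57  59  58  57  58  53  31  30  30  31  31  32  31
166  31  30  31  38  57  56  58  58  58  58  57  57  58  58  57  55  55  56  41   4  31  15   6  57  57  56  57  58  56  56  56  57  56  56  56  56  57  51  29  29  29  31
172  32  34  41  57  58  59  57  57  55  56  56  58  56  56  57  56  55  32   7  54  33  24  19  28  55  54  57  56  56  57  56  56  56  56  57  56  55  56  54  55  54  55
178  55  57  59  58  58  56  57  58  58  56  57  57  57  58  57  54  29   6  57  57  55  30  12   7  57  56  56  55  54  55  54  54  53  54  54  55  54  54  56  56  57  57
184  57  57  57  56  56  56  57  58  58  58  58  58  58  58  50  15  14  57  57  57  57  58  43  11  29  55  55  55  54  53  52  53  53  55  55  55  56  56  56  55  57  57
190  59  58  57  56  57  57  57  57  57  58  57  54  35  26  14  15  56  58  56  54  55  56  51  20   5  56  56  55  55  55  56  56  56  56  56  55  56  56  57  57  57  58
196  59  58  57  57  56  55  53  54  55  57  53  30  16   3  15  58 
[... 2327 characters left out ...]
  40  39  39
280  35  37  37  38  38  39  39  35  15   6   0  12  40  37  21  21  19   6  -1   3  40  41  40  41  41  41  41  40  40  40  41  39  40  40  39  39  39  39  38  38  38  39
286  24  26  29  32  32  32  31  33  28  11  -1   0  -1   1   6  -1   0   0   2  32  40  39  40  39  40  39  39  40  39  38  38  39  38  37  37  37  37  37  37  36  35  34
292 -25 -25 -26 -25 -27 -25 -25 -25 -26 -25 -27 -26 -27 -27 -27 -28 -26 -21   2  22  24  30  32  33  32  34  34  34  34  34  34  32  31  30  30  29  29  27  27  28  27  29
298 -25 -25 -26 -26 -25 -25 -25 -25 -26 -26 -26 -26 -25 -24 -25 -27 -25 -26 -27 -27 -26 -26 -26 -25 -25 -26 -25 -25 -21   7  27  27  26  25  23  23  22   1   1   1   1   1
```

The tweezers' outline is clear in the numbers. The tip is at about (325,164), the joined end at about (318.5,289), and both arms are around cols 311–329 at row 226.

Run:
```python
from h import *
i=np.load('w7.npy',allow_pickle=True).item()
a=plane(i,325,164,.004);b=plane(i,318.5,289,.004);d=a-b;L=np.linalg.norm(d);yaw=np.degrees(np.arctan2(d[1],d[0]))
m=plane(i,320.5,226,.006);l,rr=plane(i,311,226,.006),plane(i,330,226,.006)
print(a,b,L,yaw,(a+b)/2,m,np.linalg.norm(l-rr))
c=(a+b)/2;delta((c[0],c[1],-.028),yaw)
```

```text
[0.58448151 0.38198801 0.004     ] [0.46411033 0.40613408 0.004     ] 0.12276910553955109 -11.342806218136602 [0.52429592 0.39406105 0.004     ] [0.52896637 0.39437176 0.006     ] 0.017874466217598042
t=10.02 pos [0.5238 0.3928 0.1152] yaw -8.4 | turn 2.9 then shift cm [ 0.02 -0.13 14.32]
```

{"name": "arm_command", "arguments": {
  "moves": [0,-0.13,2,2.9,0,0,3,0,0,0,3,0,0,0,2.7,0,0,0,2,0,0,0,1,0,0,0,0,0,0,0,0,0]
}}

```text
time: 10.68
ee_pos: [0.524, 0.3943, -0.0201]
eef_rot: [0.995, -0.097, -0.0, 0.0]
ft_force: [0.2, -0.4, 1.2]
width: 0.0348
grip_force: 0.0
```

{"name": "arm_command", "arguments": {
  "moves": [0,0,0.2,0,0,0,0.2,0,0,0,0,0]
}}

```text
time: 10.93
ee_pos: [0.5243, 0.3946, -0.0238]
eef_rot: [0.995, -0.097, 0.0, -0.0]
ft_force: [0.1, 0.5, 0.5]
width: 0.0349
grip_force: 0.0
```

{"name": "arm_command", "arguments": {
  "moves": [0,0,0.2,0,0,0,0.1,0,0,0,0,0]
}}

```text
time: 11.18
ee_pos: [0.5237, 0.3942, -0.0277]
eef_rot: [0.995, -0.097, -0.0, 0.0]
ft_force: [0.2, 0.3, -0.1]
width: 0.0344
grip_force: 0.0
```

{"name": "arm_command", "arguments": {
  "moves": [0,0,0,0,0,0,0,0,0,0,0,0,0,0,0,0,0,0,0,0,0,0,0,0],
  "fingers": 0,
  "squeeze": 10
}}

```text
time: 11.68
ee_pos: [0.5238, 0.3943, -0.0276]
eef_rot: [0.995, -0.097, -0.0, 0.0]
ft_force: [-0.7, -1.1, 0.6]
width: 0.0149
grip_force: 10.0
```

Gripped at 14.9 mm. Over to the tweezers nest.

{"name": "arm_command", "arguments": {
  "moves": [0,0,-2,0,0,0,-4,0,0,0,-4,0,0.8,3.6,-1,0,0.9,4,0,0,0.9,4,0,0,0.9,4,0,0,0.9,4,0,0,0.9,4,0,0,0.9,4,0,0,0.9,4,0,0,0.9,4,0,0]
}}

```text
time: 12.68
ee_pos: [0.5336, 0.0276, 0.0827]
eef_rot: [0.995, -0.097, 0.0, 0.0]
ft_force: [0.8, -0.1, 0.0]
width: 0.0149
grip_force: 10.0
```

{"name": "arm_command", "arguments": {
  "moves": [0,0,0,-6,0,0,0,-6,0,0,0,-5.3,0,0,0,0,0,0,0,0]
}}

```text
time: 13.1
ee_pos: [0.5338, 0.0296, 0.0825]
eef_rot: [0.999, 0.053, -0.0, 0.0]
ft_force: [0.1, 0.5, -0.3]
width: 0.0148
grip_force: 10.0
```

Run:
```python
from h import *
s,i,im=look('w8');delta((.5317,.0263,-.015),6,s);print(s['width'],s['grip_force'],s['ft_force'])
for n,p in [('mod TL',(.6117+.0029-.0,.0931-.0295,.019)),('tw pocket top',(.6025,.034,.019))]: print(n,np.round(proj(i,p)))
d=im.astype(int)[:,:,:].max(2)
for v in (150,165,180,195): print(v,' '.join('%d'%x for x in d[v,262:384:2]))
for u in (295,300,345): print('col',u,' '.join('%d'%x for x in d[110:290:3,u]))
```

```text
t=13.10 pos [0.5338 0.0296 0.0825] yaw 6.0 | turn 0.0 then shift cm [-0.25  0.3   9.75]
0.014814532574770344 9.99325397569919 [ 0.12138366  0.54729759 -0.29340234]
mod TL [289. 138.]
tw pocket top [327. 159.]
150 25 25 26 25 25 23 26 24 26 23 25 25 22 24 26 24 24 24 26 24 25 26 24 25 24 25 25 26 23 25 26 22 24 23 26 25 25 26 26 25 24 25 23 25 26 25 25 25 24 25 23 27 74 124 116 126 124 121 122 124 125
165 105 83 81 81 81 81 82 82 26 25 24 25 28 24 27 26 27 38 25 25 25 21 69 81 82 82 81 82 81 81 81 81 82 82 81 81 81 82 81 81 81 82 76 26 39 40 40 24 23 25 39 41 122 124 198 223 223 223 213 137 126
180 81 80 80 82 82 81 82 82 59 25 26 25 24 37 23 25 23 41 39 24 24 25 62 81 82 81 81 81 82 89 97 98 102 150 92 92 102 151 150 151 152 140 74 34 39 42 41 42 42 42 43 76 224 208 226 227 226 225 225 225 224
195 80 80 81 79 80 80 80 81 75 26 25 25 23 40 25 24 28 39 42 41 41 39 102 81 147 148 152 153 136 134 152 152 133 141 152 151 152 153 152 153 153 153 59 37 41 39 41 40 43 43 40 120 226 206 223 223 223 223 223 225 223
col 295 126 126 127 127 127 126 126 126 119 26 25 25 25 24 24 26 44 40 41 23 25 24 25 29 29 29 41 40 42 42 39 26 26 29 29 41 100 101 99 80 80 80 80 80 140 140 140 151 150 151 151 151 151 151 139 78 22 20 18 19
col 300 126 125 127 126 125 127 127 125 119 24 25 25 26 26 24 26 26 25 25 25 25 26 22 25 38 38 41 40 42 42 40 43 41 40 41 65 151 151 150 151 150 151 152 153 146 79 81 79 151 151 151 151 153 152 79 78 22 26 26 27
col 345 221 217 218 219 220 204 125 126 120 23 26 24 24 25 24 42 41 70 80 82 139 139 81 82 81 82 140 141 142 78 78 78 74 138 143 154 154 153 155 156 154 155 154 157 157 156 157 155 157 157 156 157 157 157 79 78 32 21 25 25
```

The pocket edges (cols 306–346, top row about 161) match the prediction at (327,159). Lowering.

{"name": "arm_command", "arguments": {
  "moves": [-0.25,0.3,1,0,0,0,2.5,0,0,0,2.5,0,0,0,1.8,0,0,0,1,0,0,0,0.5,0,0,0,0,0,0,0,0,0]
}}

```text
time: 13.82
ee_pos: [0.5322, 0.0264, -0.01]
eef_rot: [0.999, 0.054, 0.0, 0.0]
ft_force: [-1.0, -0.1, -0.2]
width: 0.0148
grip_force: 10.0
```

{"name": "arm_command", "arguments": {
  "moves": [0,0,0.3,0,0,0,0.3,0,0,0,0,0]
}}

```text
time: 14.07
ee_pos: [0.5318, 0.0263, -0.0165]
eef_rot: [0.999, 0.054, 0.0, 0.0]
ft_force: [0.2, 0.3, 0.1]
width: 0.0148
grip_force: 10.0
```

{"name": "arm_command", "arguments": {
  "moves": [0,0,0.2,0,0,0,0,0]
}}

```text
time: 14.23
ee_pos: [0.5321, 0.0263, -0.0182]
eef_rot: [0.999, 0.054, 0.0, 0.0]
ft_force: [-0.1, -0.1, 1.0]
width: 0.0147
grip_force: 10.0
```

{"name": "arm_command", "arguments": {
  "moves": [0,0,0.15,0,0,0,0,0]
}}

```text
time: 14.4
ee_pos: [0.5324, 0.0264, -0.0192]
eef_rot: [0.999, 0.054, 0.0, 0.0]
ft_force: [-0.6, -0.2, 6.8]
width: 0.0148
grip_force: 10.0
```

Contact at 6.8 N. Releasing and going on to the cotton roll.

{"name": "arm_command", "arguments": {
  "moves": [0,0,0,0,0,0,0,0,0,0,0,0,0,0,0,0],
  "fingers": 28
}}

```text
time: 14.73
ee_pos: [0.5315, 0.0263, -0.0202]
eef_rot: [0.999, 0.054, -0.0, 0.0]
ft_force: [-0.1, 0.4, 0.4]
width: 0.0236
grip_force: 0.0
```

{"name": "arm_command", "arguments": {
  "moves": [0,0,-2,0,0,0,-4,0,0,0,-4,0,0,0,-3,0,-1.3,3.1,0,0,-1.3,3.1,0,0,-1.3,3.1,0,0,-1.3,3.1,0,0,-1.3,3.1,0,0,-1.3,3,0,0,0,0,0,0,0,0,0,0]
}}

```text
time: 15.73
ee_pos: [0.4735, -0.1678, 0.11]
eef_rot: [0.999, 0.052, -0.0, 0.0]
ft_force: [1.1, 0.5, -0.2]
width: 0.0242
grip_force: 0.0
```

Run:
```python
from h import *
s,i,im=look('w9');delta((.473,-.165,-.014),6,s);print(s['width'])
print(np.round(proj(i,(.473,-.165,.035))))
h=cv2.cvtColor(im,cv2.COLOR_BGR2HSV)
m=cv2.inRange(h,(0,0,105),(180,40,255));m[300:]=0
m=cv2.morphologyEx(m,cv2.MORPH_OPEN,np.ones((5,5)))
n,l,st,c=cv2.connectedComponentsWithStats(m)
for k in range(1,n):
    if st[k,4]>400: print(st[k],c[k].round(1),plane(i,*c[k],.035).round(4))
```

```text
t=15.73 pos [ 0.4735 -0.1678  0.11  ] yaw 6.0 | turn -0.0 then shift cm [-0.02 -0.28 12.4 ]
0.02417042067663136
[320. 242.]
[ 262    0   90   62 3474] [308.   35.1] [ 0.6248 -0.1413  0.035 ]
[ 417    0  133   99 5855] [474.9  52.6] [ 0.6263 -0.2615  0.035 ]
[601   0  39  22 742] [621.9   9.4] [ 0.6629 -0.3566  0.035 ]
[ 16  45  20  48 522] [25.4 70.9] [0.5807 0.0616 0.035 ]
[   0   52   35  123 2320] [ 11.4 120.1] [0.5451 0.0777 0.035 ]
[ 89 154  29  61 715] [103.6 188.1] [0.5002 0.0128 0.035 ]
[ 18 166  33  42 723] [ 30.8 189. ] [0.4934 0.0713 0.035 ]
[ 413  185   51  115 3414] [436.5 243. ] [ 0.4824 -0.2637  0.035 ]
[ 281  199   75   78 4341] [318.2 238. ] [ 0.4763 -0.1634  0.035 ]
```

The roll's top disc is at (318,238), 75 px wide as expected, so its centre is at (.475,-.1645). Opening fully and descending.

{"name": "arm_command", "arguments": {
  "moves": [0.15,-0.3,2,0,0,0,2,0,0,0,1,0,0,0,0,0,0,0,0,0,0,0,0,0,0,0,0,0,0,0,0,0,0,0,0,0],
  "fingers": 100
}}

```text
time: 16.53
ee_pos: [0.4758, -0.163, 0.0607]
eef_rot: [0.999, 0.054, 0.0, 0.0]
ft_force: [0.2, 0.9, -0.0]
width: 0.0762
grip_force: 0.0
```

{"name": "arm_command", "arguments": {
  "moves": [0,0,2.4,0,0,0,2.4,0,0,0,1.5,0,0,0,0.8,0,0,0,0.3,0,0,0,0,0,0,0,0,0]
}}

```text
time: 17.12
ee_pos: [0.476, -0.1631, -0.0131]
eef_rot: [0.999, 0.054, 0.0, 0.0]
ft_force: [0.8, -0.1, 1.5]
width: 0.0871
grip_force: 0.0
```

{"name": "arm_command", "arguments": {
  "moves": [0,0,0,0,0,0,0,0,0,0,0,0,0,0,0,0,0,0,0,0,0,0,0,0,0,0,0,0],
  "fingers": 0,
  "squeeze": 8
}}

```text
time: 17.7
ee_pos: [0.4755, -0.163, -0.0137]
eef_rot: [0.999, 0.054, -0.0, 0.0]
ft_force: [-1.1, 0.3, 3.3]
width: 0.062
grip_force: 8.0
```

Gripped at 62 mm. Moving over the roll nest.

{"name": "arm_command", "arguments": {
  "moves": [0,0,-2,0,0,0,-4,0,0,0,-4,0,1.3,-3.5,-1,0,1.35,-3.6,0,0,1.35,-3.6,0,0,1.35,-3.6,0,0,1.35,-3.6,0,0,1.35,-3.6,0,0,1.35,-3.6,0,0,1.35,-3.6,0,0,1.35,-3.5,0,0]
}}

```text
time: 18.7
ee_pos: [0.5607, 0.1723, 0.0957]
eef_rot: [0.999, 0.054, -0.0, 0.0]
ft_force: [-0.0, 0.1, -0.7]
width: 0.0623
grip_force: 8.0
```

{"name": "arm_command", "arguments": {
  "moves": [0,0,0,0,0,0,0,0]
}}

```text
time: 18.87
ee_pos: [0.5602, 0.1732, 0.0953]
eef_rot: [0.998, 0.056, -0.001, -0.0]
ft_force: [-0.1, -0.7, -1.0]
width: 0.0625
grip_force: 8.0
```

Run:
```python
from h import *
s,i,im=look('w10');delta((.563,.169,.0),6,s);print(s['width'],s['grip_force'])
a=np.array([.9945,.1045,0]);b=np.array([.1045,-.9945,0]);c=np.array([.563,.169,.019])
for n,p in [('well far',c+.0395*a),('mod TL',c+.0435*a-.0435*b),('mod TR',c+.0435*a+.0435*b)]: print(n,np.round(proj(i,p)))
d=im.max(2)
for v in range(120,232,8): print(v,' '.join('%d'%x for x in d[v,230:420:3]))
```

```text
t=18.87 pos [0.5602 0.1732 0.0953] yaw 6.5 | turn 0.5 then shift cm [0.23 0.44 9.53]
0.06245615410653391 7.999772620842123
well far [329. 192.]
mod TL [275. 187.]
mod TR [383. 187.]
120 132 131 132 132 132 132 132 132 131 131 131 131 131 130 131 131 131 131 130 129 130 148 162 165 165 171 173 165 152 152 199 222 224 227 226 227 227 227 228 227 224 221 218 239 238 239 239 136 137 138 140 219 220 221 216 238 238 238 238 238 238 238 238 236
128 238 238 239 224 173 147 140 135 135 136 134 135 133 134 134 135 133 133 134 134 134 134 135 138 161 146 135 135 134 133 132 132 132 132 133 133 132 132 132 131 132 132 130 165 239 229 120 119 140 209 218 220 221 221 98 187 188 187 184 183 183 184 183 185
136 228 230 231 231 232 232 232 234 235 236 237 239 238 238 239 241 242 234 149 124 132 136 138 138 140 139 139 139 138 138 138 137 137 136 137 136 136 135 135 135 135 134 124 121 222 214 209 209 208 208 220 221 202 107 132 207 207 207 210 213 213 216 215 215
144 238 238 238 238 238 238 238 238 238 238 236 204 157 180 226 229 231 233 233 234 234 235 236 236 236 236 236 237 238 238 239 240 209 148
[... 1844 characters left out ...]
40 42 41 41
208 239 239 239 239 239 239 240 240 239 240 240 240 240 240 240 23 25 24 23 22 25 240 240 241 240 240 240 240 240 240 240 240 78 78 77 78 78 78 78 78 77 78 78 58 23 24 24 26 25 24 194 124 53 35 41 69 151 151 151 151 78 78 77 78
216 239 239 239 239 240 239 240 240 240 240 239 240 240 240 240 22 24 25 25 240 240 241 240 240 241 240 240 240 240 78 78 78 78 78 77 78 78 78 78 78 78 78 78 78 78 72 24 24 24 24 225 121 30 36 41 102 152 152 151 152 151 146 120 121
224 239 239 239 240 240 240 240 240 240 240 240 240 240 240 240 24 25 24 240 241 240 240 240 240 240 240 193 78 78 78 79 78 78 78 78 78 78 77 78 77 78 78 78 78 77 78 76 23 26 26 225 116 20 40 41 148 152 152 152 152 151 150 77 77
```

The well's chords centre on col 326, about 2.5 mm off the estimate, so I correct to (.5615,.171). Lowering.

{"name": "arm_command", "arguments": {
  "moves": [0.1,0.25,1,0.5,0,0,2.5,0,0,0,2.5,0,0,0,1.8,0,0,0,1,0,0,0,0.7,0,0,0,0,0,0,0,0,0]
}}

```text
time: 19.58
ee_pos: [0.5625, 0.1676, 0.0014]
eef_rot: [0.999, 0.05, 0.0, 0.0]
ft_force: [0.4, -0.0, -0.3]
width: 0.0624
grip_force: 8.0
```

{"name": "arm_command", "arguments": {
  "moves": [0,0,0.3,0,0,0,0.2,0,0,0,0,0]
}}

```text
time: 19.83
ee_pos: [0.5626, 0.1681, -0.0036]
eef_rot: [0.999, 0.05, 0.0, 0.0]
ft_force: [-0.2, -0.9, -0.5]
width: 0.0622
grip_force: 8.0
```

{"name": "arm_command", "arguments": {
  "moves": [0,-0.2,0.1,0,0,0,0.1,0,0,0,0,0]
}}

```text
time: 20.08
ee_pos: [0.5631, 0.1688, -0.0047]
eef_rot: [0.999, 0.049, 0.001, 0.001]
ft_force: [-0.6, -5.4, 7.5]
width: 0.0623
grip_force: 8.0
```

{"name": "arm_command", "arguments": {
  "moves": [0,0,0.1,0,0,0,0,0]
}}

```text
time: 20.25
ee_pos: [0.5633, 0.1689, -0.0055]
eef_rot: [0.999, 0.049, 0.001, 0.001]
ft_force: [-1.3, -4.7, 9.0]
width: 0.0625
grip_force: 8.0
```

The roll is on the well floor. Releasing and going to the timer.

{"name": "arm_command", "arguments": {
  "moves": [0,0,0,0,0,0,0,0,0,0,0,0,0,0,0,0],
  "fingers": 82
}}

```text
time: 20.58
ee_pos: [0.5616, 0.1702, -0.0072]
eef_rot: [0.999, 0.05, -0.0, 0.0]
ft_force: [-1.0, 0.6, -0.2]
width: 0.0706
grip_force: 0.0
```

{"name": "arm_command", "arguments": {
  "moves": [0,0,-2,0,0,0,-4,0,0,0,-4,0,0,0,-3,0,0.35,3.8,-0.5,0,0.35,3.8,-0.5,0,0.35,3.8,0,0,0.35,3.8,0,0,0.35,3.8,0,0,0.35,3.8,0,0,0.35,3.8,0,0,0.35,3.8,0,0]
}}

```text
time: 21.58
ee_pos: [0.62, -0.1314, 0.1329]
eef_rot: [0.999, 0.05, -0.0, 0.0]
ft_force: [0.5, 0.6, 0.7]
width: 0.0709
grip_force: 0.0
```

{"name": "arm_command", "arguments": {
  "moves": [0,0,0,0,0,0,0,0]
}}

```text
time: 21.75
ee_pos: [0.6196, -0.1327, 0.1324]
eef_rot: [0.999, 0.048, -0.001, 0.0]
ft_force: [-0.0, 0.9, -0.3]
width: 0.0714
grip_force: 0.0
```

Run:
```python
from h import *
s,i,im=look('w11');np.save('w11.npy',i,allow_pickle=True);delta((.638,-.14,.0),6,s);print(s['width'])
h=cv2.cvtColor(im,cv2.COLOR_BGR2HSV)
red=cv2.inRange(h,(0,150,60),(8,255,255))|cv2.inRange(h,(172,150,60),(180,255,255))
m=cv2.inRange(h,(0,0,100),(40,60,255))|cv2.inRange(h,(150,0,100),(180,60,255))
u,v=np.round(proj(i,(.638,-.14,.03))).astype(int);print(u,v)
for nm,k in(('red',red),('case',m|red)):
    k=k.copy();k[300:]=0;k=cv2.morphologyEx(k,cv2.MORPH_OPEN,np.ones((3,3)))
    n,l,st,c=cv2.connectedComponentsWithStats(k)
    q=[x for x in range(1,n) if st[x,4]>300 and abs(c[x][0]-u)<60 and abs(c[x][1]-v)<60]
    for x in q:
        print(nm,st[x],c[x].round(1),plane(i,*c[x],.05 if nm=='red' else .036).round(4))
        w=pts(i,l==x,.036)[:,:2]*1000
        print(cv2.minAreaRect(w.astype(np.float32)))
        cn=max(cv2.findContours((l==x).astype(np.uint8),0,2)[0],key=len);print(cv2.approxPolyDP(cv2.convexHull(cn),4,True)[:,0].tolist())
```

```text
t=21.75 pos [ 0.6196 -0.1327  0.1324] yaw 5.5 | turn -0.5 then shift cm [ 1.75  0.92 13.24]
0.07142031117447258
333 214
red [ 313  196   39   40 1135] [331.9 216. ] [ 0.6408 -0.1384  0.05  ]
((637.59814453125, -138.89230346679688), (35.07666778564453, 33.9407844543457), 33.04245376586914)
[[332, 196], [347, 204], [351, 217], [345, 230], [328, 235], [319, 230], [313, 215], [318, 202]]
case [ 297  182   69   57 3433] [331.2 209.8] [ 0.6431 -0.138   0.036 ]
((642.2224731445312, -138.21420288085938), (49.382503509521484, 59.67079162597656), 8.649011611938477)
[[359, 183], [364, 192], [362, 234], [301, 235], [301, 186]]
```

The case measures 49 × 60 mm, with its 48 mm side near world x (about 7°) and its centre at (.640,-.1385). I have to grip along world x and then turn 90° for the nest. I'll check joint 7.

Run:
```python
from h import *
s=r.read_state();print(s['joint_positions'].round(2))
delta((.640,-.1385,-.013),-83,s);delta((.640,-.1385,-.013),97,s)
i=np.load('w11.npy',allow_pickle=True).item();h=cv2.cvtColor(cv2.imread('pics/w11.png'),cv2.COLOR_BGR2HSV)
# what lies under the finger places
for p in [(.59,-.13,.0),(.70,-.145,0),(.72,-.145,0),(.58,-.13,0)]:
    u,v=np.round(proj(i,p)).astype(int);print(p,u,v,h[v-3:v+4:3,u-8:u+9:4].reshape(-1,3).mean(0).round() if 0<v<470 else None)
```

```text
[ 0.21  0.39 -0.09  1.51  0.04  1.25 -1.36]
t=21.80 pos [ 0.6198 -0.13    0.1325] yaw 5.6 | turn 88.6 then shift cm [ 1.09 -1.9  14.55]
t=21.80 pos [ 0.6198 -0.13    0.1325] yaw 5.6 | turn -91.4 then shift cm [-1.09  1.9  14.55]
(0.59, -0.13, 0.0) 317 252 [ 85.  63. 212.]
(0.7, -0.145, 0) 344 143 [ 85.  68. 156.]
(0.72, -0.145, 0) 346 121 [ 86.  69. 108.]
(0.58, -0.13, 0) 317 261 [ 86.  63. 208.]
```

The +89° turn would drive joint 7 past its range, so I turn -91° instead.

{"name": "arm_command", "arguments": {
  "moves": [0,0,0,-7,0,0,0,-7,0,0,0,-7,0,0,0,-7,0,0,0,-7,0,0,0,-7,0,0,0,-7,0,0,0,-7,0,0,0,-7,0,0,0,-7,0,0,0,-7,0,0,0,-7],
  "fingers": 85
}}

```text
time: 22.8
ee_pos: [0.6201, -0.1273, 0.133]
eef_rot: [0.706, 0.709, 0.0, -0.0]
ft_force: [-0.6, 0.1, -1.0]
width: 0.074
grip_force: 0.0
```

{"name": "arm_command", "arguments": {
  "moves": [0,0,0,-7,-1.1,1.9,2,0,0,0,2,0,0,0,0,0,0,0,0,0]
}}

```text
time: 23.22
ee_pos: [0.6393, -0.1364, 0.0922]
eef_rot: [0.664, 0.748, -0.001, -0.001]
ft_force: [-0.6, 0.3, 0.7]
width: 0.0737
grip_force: 0.0
```

Run:
```python
from h import *
s,i,im=look('w12');delta((.640,-.1385,-.013),97,s);print(s['width'])
h=cv2.cvtColor(im,cv2.COLOR_BGR2HSV)
red=cv2.inRange(h,(0,150,60),(8,255,255))|cv2.inRange(h,(172,150,60),(180,255,255))
m=cv2.inRange(h,(0,0,100),(40,60,255))|cv2.inRange(h,(150,0,100),(180,60,255))
u,v=np.round(proj(i,(.64,-.1385,.03))).astype(int);print(u,v)
for nm,k in(('red',red),('case',m|red)):
    k=k.copy();k[330:]=0;k=cv2.morphologyEx(k,cv2.MORPH_OPEN,np.ones((3,3)))
    n,l,st,c=cv2.connectedComponentsWithStats(k)
    for x in range(1,n):
      if st[x,4]>300 and abs(c[x][0]-u)<60 and abs(c[x][1]-v)<60:
        w=pts(i,l==x,.04 if nm=='red' else .036)[:,:2]*1000
        print(nm,st[x],c[x].round(1),cv2.minAreaRect(w.astype(np.float32)))
        cn=max(cv2.findContours((l==x).astype(np.uint8),0,2)[0],key=len);print(cv2.approxPolyDP(cv2.convexHull(cn),3,True)[:,0].tolist())
```

```text
t=23.22 pos [ 0.6393 -0.1364  0.0922] yaw 96.8 | turn -0.2 then shift cm [-0.22  0.04 10.52]
0.07365684672238854
323 249
red [ 300  233   43   44 1442] [320.8 254.7] ((638.8721313476562, -139.96035766601562), (33.136104583740234, 35.765350341796875), 6.856644630432129)
[[328, 234], [339, 242], [342, 262], [332, 274], [316, 276], [301, 263], [301, 248], [311, 235]]
case [ 292  205   58   80 4214] [321.1 244.1] ((638.046142578125, -134.04202270507812), (44.46279525756836, 65.93490600585938), 8.171621322631836)
[[344, 206], [349, 216], [348, 280], [338, 284], [300, 284], [294, 263], [295, 210], [300, 206]]
```

The timer is aligned within 1° and centred. Descending.

{"name": "arm_command", "arguments": {
  "moves": [-0.3,0,1.5,0,0,0,2.5,0,0,0,2.5,0,0,0,2,0,0,0,1.3,0,0,0,0.6,0,0,0,0,0,0,0,0,0]
}}

```text
time: 23.93
ee_pos: [0.6414, -0.1413, -0.0096]
eef_rot: [0.664, 0.747, 0.0, 0.001]
ft_force: [-1.2, -0.3, 0.4]
width: 0.0738
grip_force: 0.0
```

{"name": "arm_command", "arguments": {
  "moves": [0,0,0,0,0,0,0,0,0,0,0,0,0,0,0,0,0,0,0,0,0,0,0,0,0,0,0,0],
  "fingers": 0,
  "squeeze": 25
}}

```text
time: 24.52
ee_pos: [0.6405, -0.1415, -0.0108]
eef_rot: [0.664, 0.747, -0.0, 0.0]
ft_force: [-1.1, -0.8, 3.1]
width: 0.0462
grip_force: 24.9
```

Gripped at 46.2 mm. Lifting and carrying it to the tray, then turning back by 91°.

{"name": "arm_command", "arguments": {
  "moves": [0,0,-2,0,0,0,-3.5,0,0,0,-3.5,0,3.4,-1.4,-2,0,3.5,-1.45,0,0,3.6,-1.45,0,0,3.6,-1.45,0,0,3.6,-1.45,0,0,3.6,-1.45,0,0,3.6,-1.45,0,0,3.6,-1.45,0,0,3.5,-1.45,0,0]
}}

```text
time: 25.52
ee_pos: [0.4727, 0.1626, 0.0988]
eef_rot: [0.664, 0.747, -0.0, 0.0]
ft_force: [1.3, 0.5, -1.5]
width: 0.0465
grip_force: 24.9
```

{"name": "arm_command", "arguments": {
  "moves": [0,0,0,7,0,0,0,7,0,0,0,7,0,0,0,7,0,0,0,7,0,0,0,7,0,0,0,7,0,0,0,7,0,0,0,7,0,0,0,7,0,0,0,7,0,0,0,7]
}}

```text
time: 26.52
ee_pos: [0.4739, 0.161, 0.0987]
eef_rot: [0.994, 0.108, -0.0, 0.0]
ft_force: [0.5, -0.2, -1.4]
width: 0.0461
grip_force: 24.9
```

{"name": "arm_command", "arguments": {
  "moves": [0,0,0,7,0,0,0,0,0,0,0,0]
}}

```text
time: 26.77
ee_pos: [0.4739, 0.1611, 0.0987]
eef_rot: [0.999, 0.052, -0.0, 0.0]
ft_force: [-0.2, 0.1, -1.6]
width: 0.0465
grip_force: 24.9
```

Run:
```python
from h import *
s,i,im=look('w13');np.save('w13.npy',i,allow_pickle=True);delta((.473,.161,.0),6,s);print(s['width'],s['grip_force'],s['joint_positions'].round(2))
a=np.array([.9945,.1045,0]);b=np.array([.1045,-.9945,0]);c=np.array([.475,.161,.018])
for n,p in [('pk TL',c+.04*a-.032*b),('pk TR',c+.04*a+.032*b),('mod TL',c+.0435*a-.0435*b),('mod TR',c+.0435*a+.0435*b),('roll top',(.5615,.171,.043))]: print(n,np.round(proj(i,p)))
d=im.max(2)
for v in range(180,292,8): print(v,' '.join('%d'%x for x in d[v,230:420:3]))
# clamp top, two views
j,k=r.camera_info('side'),r.camera_info('scene')
o1,d1=ray(j,285,288);o2,d2=ray(k,310,298);A=np.c_[d1,-d2];t=np.linalg.lstsq(A,o2-o1,rcond=None)[0];print('clamp',o1+d1*t[0],o2+d2*t[1])
```

```text
t=26.77 pos [0.4739 0.1611 0.0987] yaw 5.9 | turn -0.1 then shift cm [-0.09 -0.    9.87]
0.046492171014235195 24.863886180419286 [-0.05  0.16 -0.4   1.88  0.07  1.11 -1.94]
pk TL [284. 192.]
pk TR [362. 192.]
mod TL [270. 188.]
mod TR [376. 188.]
roll top [322. 132.]
180 218 219 220 219 219 218 214 215 204 125 125 127 126 28 25 26 24 26 24 23 23 25 23 24 25 23 66 78 80 79 79 79 79 78 78 76 34 23 25 24 23 27 26 24 25 24 24 24 24 125 124 129 154 155 153 153 153 152 152 80 80 98 132 159
188 221 222 220 220 221 221 220 219 184 225 212 126 125 67 25 24 24 24 23 25 25 24 23 25 26 24 24 24 25 25 25 25 26 25 27 24 22 25 25 26 25 23 26 24 22 24 24 23 24 124 118 83 156 155 154 154 154 153 152 142 81 111 141 163
196 221 221 220 221 221 220 219 219 208 224 226 228 125 93 25 24 26 25 37 78 79 77 78 78 77 77 78 78 78 77 78 79 78 78 77 78 77 77 79 78 79 77 78 73 21 26 25 25 31 124 114 79 155 155 155 153 153 152 153 79 78 116 159 192
204 220 220 221 222 222 222 222 219 200 225 226 229 231 113 25 26 24 24 28 78 78 78 78 78 78 79 77 78 78 78 78 78 78 78 79 77 77 79 77 77 78 77 78 70 25 25 26 24 53 125
[... 1809 characters left out ...]
141 145 146 142 143 143 143 144 144 143 144 143 145 146 145 145 145 145 145 145 143 141 142 127 120 53 122 70 22 25 36 76 77 76 77 76 76 76 76 78 104 76
276 221 221 220 220 220 220 219 217 214 214 217 217 214 114 118 124 128 139 139 140 141 145 146 146 145 145 146 146 144 144 145 144 143 145 144 146 144 146 146 144 143 141 140 142 143 129 114 65 123 53 25 24 23 25 25 25 23 27 37 37 36 36 36 36
284 219 218 220 220 218 220 219 219 217 218 194 18 17 63 26 86 128 139 139 144 143 141 144 143 139 115 103 93 97 97 96 96 97 96 93 95 97 122 147 144 141 140 141 143 143 129 116 25 23 18 19 16 24 25 23 23 26 24 28 42 40 39 42 39
clamp [0.36571903 0.27414385 0.09252288] [0.35687968 0.26517608 0.09510049]
```

The pocket edges (cols 285–360, top row about 193) match the prediction. The clamp top is at about 93 mm, so I'll check its clearance to the gripper body first.

Run:
```python
from h import *
i=np.load('w1.npy',allow_pickle=True).item()
im=cv2.imread('pics/w1.png') if 0 else cv2.imread('pics/wrist1.png')
for v in range(70,160,8): print(v,' '.join('%d'%x for x in im[v,0:76:4].max(1)))
for z in (.05,.09): print(z,[plane(i,u,v,z)[:2].round(3).tolist() for u,v in [(50,90),(40,150),(5,78),(48,110)]])
# body corners at lowering pose, in tool axes
a=np.array([.9945,.1045]);b=np.array([.1045,-.9945]);c=np.array([.473,.161])
print([ (c+x*a+y*b).round(3).tolist() for x in(-.0375,.0375) for y in(-.095,.095)])
```

```text
70 197 195 196 201 199 197 201 199 203 206 210 213 214 214 212 209 202 189 182
78 50 51 50 51 53 180 192 202 206 207 208 211 212 212 212 213 210 202 202
86 92 91 86 56 50 51 50 51 57 171 188 201 207 207 210 215 212 209 209
94 97 94 93 96 58 54 56 54 53 51 51 59 50 174 199 211 212 212 214
102 97 100 97 91 52 55 54 56 57 53 52 93 59 168 190 201 214 216 212
110 89 54 140 111 98 83 103 86 74 64 62 75 96 179 206 213 214 212 205
118 89 97 188 93 97 73 49 68 102 102 104 65 169 192 160 214 214 217 218
126 99 98 100 56 57 56 55 56 56 56 91 55 174 202 212 217 119 119 120
134 209 222 196 115 101 104 101 102 91 98 66 168 185 209 143 119 120 122 122
142 204 219 167 100 95 68 100 101 96 89 55 179 207 193 116 119 119 120 122
150 199 220 138 100 104 105 96 59 184 198 195 196 120 121 122 119 121 120 123
158 211 187 186 142 94 99 81 127 201 216 219 203 123 121 122 124 122 124 124
0.05 [[0.416, 0.206], [0.338, 0.203], [0.406, 0.258], [0.391, 0.203]]
0.09 [[0.424, 0.176], [0.353, 0.174], [0.415, 0.224], [0.401, 0.174]]
[[0.426, 0.252], [0.446, 0.063], [0.5, 0.259], [0.52, 0.07]]
```

The clamp's outer edge stays at x ≲ 0.41, while the nearest body corner is at (0.426,0.252). That's clear, but I bias +2 mm along x and lower in monitored steps.

{"name": "arm_command", "arguments": {
  "moves": [0.2,0,1.5,0,0,0,2,0,0,0,2,0,0,0,1.5,0,0,0,0.8,0,0,0,0.5,0,0,0,0,0,0,0,0,0]
}}

```text
time: 27.48
ee_pos: [0.4764, 0.1614, 0.0164]
eef_rot: [0.999, 0.05, 0.0, 0.0]
ft_force: [-0.2, 0.3, -1.4]
width: 0.0468
grip_force: 24.9
```

{"name": "arm_command", "arguments": {
  "moves": [0,0,0.3,0,0,0,0.3,0,0,0,0.2,0,0,0,0,0]
}}

```text
time: 27.82
ee_pos: [0.4758, 0.1611, 0.0076]
eef_rot: [0.999, 0.05, -0.0, 0.0]
ft_force: [0.2, -1.1, -1.6]
width: 0.0466
grip_force: 24.9
```

{"name": "arm_command", "arguments": {
  "moves": [0,0,0.2,0,0,0,0.1,0,0,0,0,0]
}}

```text
time: 28.07
ee_pos: [0.4759, 0.1612, 0.0046]
eef_rot: [0.999, 0.05, -0.0, 0.0]
ft_force: [-0.7, -0.1, -0.3]
width: 0.0471
grip_force: 24.9
```

{"name": "arm_command", "arguments": {
  "moves": [0,0,0.2,0,0,0,0.2,0,0,0,0,0]
}}

```text
time: 28.32
ee_pos: [0.4758, 0.1611, 0.0004]
eef_rot: [0.999, 0.05, -0.0, 0.0]
ft_force: [-0.6, 0.7, -1.2]
width: 0.0463
grip_force: 24.9
```

{"name": "arm_command", "arguments": {
  "moves": [0,0,0.2,0,0,0,0,0]
}}

```text
time: 28.48
ee_pos: [0.4761, 0.1612, -0.0008]
eef_rot: [0.999, 0.05, -0.0, 0.0]
ft_force: [-2.3, -1.2, 2.7]
width: 0.0466
grip_force: 24.9
```

{"name": "arm_command", "arguments": {
  "moves": [0,0,0.15,0,0,0,0,0]
}}

```text
time: 28.65
ee_pos: [0.4764, 0.1613, -0.0012]
eef_rot: [0.999, 0.05, 0.0, 0.0]
ft_force: [-7.5, -3.7, 20.2]
width: 0.0466
grip_force: 25.1
```

It's in contact at the floor level, well below the foam top. Releasing, lifting and looking over the whole tray.

{"name": "arm_command", "arguments": {
  "moves": [0,0,0,0,0,0,0,0,0,0,0,0,0,0,0,0,0,0,0,0],
  "fingers": 68
}}

```text
time: 29.07
ee_pos: [0.476, 0.1612, -0.0028]
eef_rot: [0.999, 0.05, -0.0, 0.0]
ft_force: [-0.8, 0.4, -0.3]
width: 0.0588
grip_force: 0.0
```

{"name": "arm_command", "arguments": {
  "moves": [0,0,-2,0,0,0,-4,0,0,0,-4,0,0,0,-4,0,0,2.5,-3,0,0,3,0,0,0,3,0,0,0,0,0,0,0,0,0,0]
}}

```text
time: 29.82
ee_pos: [0.4847, 0.075, 0.1673]
eef_rot: [0.999, 0.048, -0.0, 0.0]
ft_force: [-0.8, 0.8, 0.2]
width: 0.0595
grip_force: 0.0
```

Run:
```python
from h import *
s,i,im=look('w14');np.save('w14.npy',i,allow_pickle=True);print(s['time'],s['ee_pos'])
u0,v0=np.round(proj(i,(.52,.1,.02))).astype(int);print(u0,v0)
a=cv2.resize(im[max(0,v0-115):v0+105,u0-130:u0+130],(500,423),interpolation=cv2.INTER_CUBIC)
sd=r.camera('side')[:,:,::-1];b=cv2.resize(sd[205:305,195:345],(300,200),interpolation=cv2.INTER_CUBIC);b2=cv2.resize(sd[140:240,300:450],(300,200),interpolation=cv2.INTER_CUBIC)
cv2.imwrite('pics/final.png',np.hstack([a,np.vstack([b,b2,np.zeros((23,300,3),np.uint8)])]))
```

```text
29.8167 [0.48466103 0.07502018 0.16731808]
302 186
```

View pics/final.png

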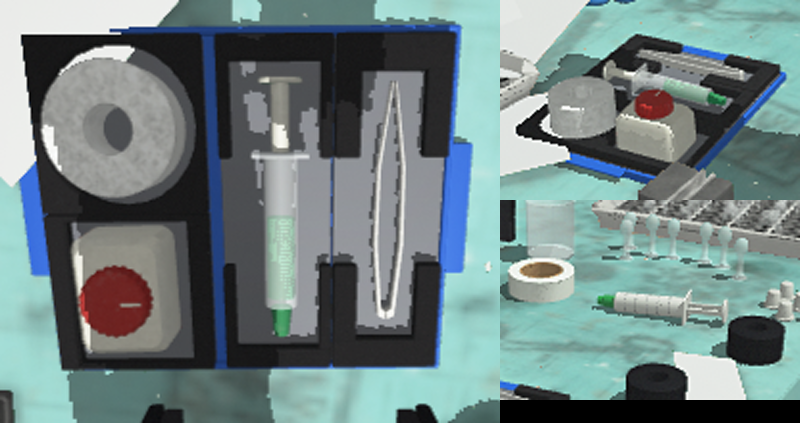

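The final view shows the roll, syringe, tweezers and timer each in its own nest, with the look-alikes undisturbed. The timer sits close to its pocket's far edge, so I'll check that numerically.

Run:
```python
from h import *
i=np.load('w14.npy',allow_pickle=True).item();im=cv2.imread('pics/w14.png')
X=lambda x:172+x*260/500;Y=lambda y:71+y*220/423
for x in (95,110,130,150,165): 
    u=int(round(X(x)));v0=int(Y(205));print('col',u,v0,' '.join('%d/%d'%(im[v,u].max(),im[v,u].min()) for v in range(v0,v0+20)))
for y in (250,290,330):
    v=int(round(Y(y)));u0=int(X(165));print('row',v,u0,' '.join('%d'%im[v,u].max() for u in range(u0,u0+20)))
a=np.array([.9945,.1045]);b=np.array([.1045,-.9945]);c=np.array([.475,.161])
for z in (.008,.018):print(z,[np.round(proj(i,[*(c+x*a+y*b),z])).tolist() for x,y in((.04,0),(-.04,0),(.032,0),(0,.032),(0,.024))])
```

```text
col 221 177 25/24 24/24 25/24 23/22 24/23 24/23 24/22 25/24 26/24 43/41 79/74 79/75 101/99 126/120 131/124 133/125 131/123 134/126 134/127 136/128
col 229 177 24/24 25/24 24/23 24/23 24/22 24/23 24/24 23/22 26/25 44/41 78/74 92/91 127/120 129/122 131/123 133/125 133/125 135/127 139/130 137/129
col 240 177 23/23 24/23 25/24 24/24 24/23 22/21 24/24 25/24 26/25 53/49 80/76 103/100 128/121 128/122 129/121 131/122 132/123 132/123 133/125 133/125
col 250 177 25/24 24/23 24/23 25/24 23/23 24/23 25/24 24/24 28/27 55/52 82/78 115/111 127/120 129/120 131/123 131/123 132/123 136/126 138/128 138/128
col 258 177 24/24 24/23 25/24 27/26 26/25 24/22 24/24 24/24 29/27 54/52 77/74 80/78 107/103 121/115 121/114 121/115 122/115 124/117 124/117 123/116
row 201 257 122 121 120 117 117 110 83 79 78 79 78 79 71 24 25 23 24 25 26 25
row 222 257 125 124 122 121 119 117 115 107 79 79 79 78 78 70 25 25 27 24 24 25
row 243 257 127 124 122 120 121 120 118 107 76 76 77 77 77 77 71 35 26 25 27 26
0.008 [[240.0, 183.0], [246.0, 255.0], [241.0, 191.0], [273.0, 220.0], [265.0, 220.0]]
0.018 [[238.0, 184.0], [244.0, 258.0], [239.0, 192.0], [271.0, 222.0], [264.0, 222.0]]
```

A strip of pocket floor shows between the timer and the foam: about 3 mm at the far edge and 6 mm at the side. The timer is therefore flat on the floor. Handing in.

```bash
python3 -c "
from bench import r
print(r.close_job())"
```

```text
the job is handed in; nothing more can be done
None
```

I put the slim syringe, tweezers, cotton roll and timer in that order into their nests in the blue tray and let go of them, left the thick syringe and tape roll alone, and handed the job in at about 30 s; no verdict was returned.

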